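Nest the measuring jugs in the tilted holder

ROBOT

A 7-joint arm with a two-finger parallel gripper is mounted at the origin on the work surface. World frame = base frame: x ahead of the robot, y to its left, z up, the work surface at z = 0. Lengths are in m, angles in rad, forces in N, time in s.
With the tool pointing down it reaches from about 0.425 to 1.025 m from the base axis. Payload 9.4 kg.
Tool frame: the origin (TCP) lies at the very end of the fingers, on their centre line; the grasp point (between the pads) lies 19 mm behind it; z points along the fingers, y is the direction in which the jaws open and shut (so a half turn about z gives the same grasp; the last joint's range is limited). The gripper opens to 85 mm and grips with 20 to 120 N. Pads are 22 mm wide; open, the fingers measure 114 mm over their backs; the gripper's body (76 mm by 85 mm) begins 54 mm behind the grasp point. The pads swing forward as they close: fully open they stand 13 mm farther back than shut.
Start: joints at [1.182, 0.599, -0.003, 1.599, 0.002, 0.943, -0.08], TCP at [0.222, -0.69, 0.231] pointing down, gripper open.
Joint ranges: [-2.57, 2.57], [-0.35, 1.97], [-1.29, 1.29], [0.11, 2.56], [-1.05, 4.19], [0.11, 1.86], [-2.63, 2.63]. Speed limits (rad/s): [2.22, 2.22, 3.01, 3.01, 3.14, 3.14, 3.14].

INTERFACE

Orientations are given as a rotation vector (axis times angle).
In Python, from workcell import robot gives the robot as it stands. Calls block until the motion is done:
- robot.movep(position, orientation): joint-space move of the TCP to a pose.
- robot.servo_line(position, rotation=None, vel=0.15, f_stop=None): straight line of the TCP; rotation=None keeps the orientation; vel is the mean speed in m/s. With f_stop (N) it stops when the force on the tool has changed by that much, and returns True; else False.
- robot.set_joints(angles): joint-space move.
- robot.ungrasp() and robot.gripper_close(strength=None): open the fingers fully, or close them until they stop; strength is the grip in N (None keeps the last).
- robot.dwell(seconds).
- robot.solve_ik(position, orientation): joint angles nearest the present ones, or None.
- robot.read_state(): the state.
- robot.read_camera(name): name is "side" or "top" or "wrist"; returns the picture (480x640x3 uint8, red, green, blue); there is no depth.
- robot.calibration(name): a dict with "mtx" (3x3 intrinsics, pixels), "T" (4x4, takes a point from camera to world coordinates). Camera axes: x right, y up, looking along -z (the intrinsics and any distortion apply to the point x, -y, -z); pixel columns grow to the right and rows downward; lengths in m; the calibration is good to about 2 mm. A picture is of the moment at which its call begins: read the wrist's pose just before it. calibration takes no time and is no camera call; for the wrist camera it gives the pose at the moment of the call.
A pose or a line that the arm cannot do raises robot.Unreachable and nothing moves.
- robot.hand_in(): hands the job in, once; it reports no verdict.
Trained networks look in the newest picture that a camera, given by its name, has taken for a name from the list of things; names that differ only in an ending like _2 or _b are one class to them, and where a whole thing is asked for, a point or a joint stands for the part that bears it (a point fixed in the world has none). Each returns a list of dicts, best first, with "confidence" (0 to 1); they miss things now and then, are a little off and sometimes report something else, mostly with a low value. They report only what shows in the picture. A call takes as long as a camera call.
- robot.spot_in(camera, query): "extent" ([centre column, centre row, width, height] in pixels, round what is visible of it).
The state is a dict: "time": time; "q": joint angles; "qd": joint speeds; "joint_efforts": joint torques, N m; "eef_pos": TCP position; "tcp_rot": TCP orientation; "force": force on the tool from outside, world axes, zero at the start; "moment": the same for the moment, N m; "width": finger opening in m.
Only numpy, scipy, OpenCV 4.12 (cv2) and the standard library are available. Lean on these libraries where they do the work, as an engineer would, in place of code of your own. Each camera call takes 0.05 s, during which the arm holds its last target.

TASK

Put the small blue measuring jug away inside the white jug that stands in the red tilted holder: lower it in, do not drop it, until it stands fully home on the white jug's floor. Its handle must come out through the holder's open front, beside the white jug's handle and not on top of it, on whichever side has room; if you feel it ride on that handle, do not force it down but lift it, turn it and try the other side. Let go of it, and leave the glue bottle, tape roll and screwdriver as they are.

Things in the scene. Friction and masses are not known exactly. Their poses are not given: they have to be found in the camera images.
- jug: small blue enamelled jug, loose, upright on the bench, about 0.2 kg. Open-topped, tapered: outside radius 34 mm at the foot, 39 mm at the rim, 110 mm tall, wall 3 mm. Origin: centre of its underside; z points out of its mouth. An orange J-handle on its -x side, a pouring lip on +x
- jug_handle (a point): point in the blue jug's handle, at x = -60 mm, y = 0, z = 104 mm of jug, where it can be pinched across its width from above. A strap 22 mm wide (along y), 6 mm thick, runs level from the wall out to x = -66 mm with its top at z = 108 mm, then bends down into the leg
- jug_leg (a point): free lower end of the blue jug's handle leg, at x = -63 mm, z = 52 mm of jug. The leg is 6 mm thick (x = -60 to -66 mm) and 22 mm wide; it does not rejoin the jug, so another jug's wall can stand between leg and body
- collar: tilted part of the red holder (screwed to the bench) in which the white jug stands: a deck with a back plate and two cheeks 74 mm high, open in front. Origin: centre of the white jug's underside, 85 mm above the bench; z is the white jug's axis out of its mouth, leaning 25 degrees from vertical towards the front; -x points downhill out of the open front, which faces the robot
- home (a point): centre of the white jug's inner floor (5 mm thick), on the collar's axis at z = 5 mm: the blue jug is home when its origin is here and its z axis lies along the collar's; it then has about 3 mm of play all round. The holder's cheeks have their inner faces at y = -46 and +46 mm of collar and reach from x = -67 to +50 mm: between them the blue handle can stand up to about 33 degrees either side of the front
- mouth (a point): centre of the white jug's mouth, on the collar's axis at z = 95 mm. White jug: outside radius 45 mm at the rim, 40 mm at the foot, wall 3 mm. It can be turned stiffly in the holder (about 0.3 N m). Its yellow J-handle points up to 25 degrees to one side or the other of the front, so that only one side may have room; which is not reported: look, or feel for it
- white_axis (a point): point on the same axis, at z = 80 mm, level with the top of the white jug's handle: a strap 30 mm wide out to radius 75 mm, then a leg down to z = 36 mm. If the blue handle's leg comes down on it, the blue jug stops about 23 mm short of home. They pass if some 25 degrees apart or more
- glue: bystander: yellow glue bottle with a red cap, standing, radius 27 mm, 125 mm tall; origin at the centre of its underside
- tape: bystander: green roll of tape lying flat, 100 mm across, 24 mm high; origin at the centre of its underside
- driver: bystander: screwdriver with a red handle, 200 mm long, lying on the bench along its own x axis; origin under its middle

How it is judged:
On the way, in this order (a step that is already met when the one before it is completed fails the run):
1. the blue jug is lifted clear of the bench by the gripper (height (world z) of jug above 0.04 m and contact force between jug and the fingers above 0.5 N), for 0.2 s.
2. the blue jug is lowered, still in the gripper, to within 10 mm of home in the white jug (z of jug in the frame of collar below 0.015 m and distance between jug and collar below 0.02 m and contact force between jug and the fingers above 0.3 N), for 0.05 s.
At the end, for the whole second after the job is handed in: The blue jug stands at rest inside the white jug: its underside within 3 mm of the white jug's floor, its axis within 4 degrees of the collar's, its handle in its open front (within 40 degrees of straight ahead) (z of jug in the frame of collar below 0.008 m and distance between jug and collar below 0.01 m and angle between the z axis of jug and the z axis of collar, either way round below 0.07 rad and x of jug_handle in the frame of collar below -0.045 m and linear speed of jug below 0.02 m/s); the robot touches nothing.
It fails at once if the blue jug is forced against the white jug or holder (more than 80 N) (contact force between jug and collar above 80 N).
It fails at once if the glue bottle is moved more than 20 mm or tipped (distance of glue from where it was at the start of the episode above 0.02 m or angle between glue's own z axis and vertical above 0.3 rad).
It fails at once if the tape roll is moved more than 20 mm (distance of tape from where it was at the start of the episode above 0.02 m).
It fails at once if the screwdriver is moved more than 20 mm (distance of driver from where it was at the start of the episode above 0.02 m).
It also fails if it takes over 58 s, if anything falls off the work surface, if the arm or the gripper's body presses on something with over 40 N, if the wrist force passes 120 N, or if a joint passes its speed limit or range.

## Working session

There is one attempt and no reset: what is moved stays moved. The work goes in short steps, each a Python script; the robot and the scene stay as the last script left them, time stands still between calls to the robot, and variables do not carry over. Pictures are saved under pics/ and viewed, and the job is handed in when it is done.

```bash
mkdir -p pics; ls; python3 - <<'E'
from workcell import robot
import cv2
for n in ("side","top","wrist"):
    im=robot.read_camera(n); cv2.imwrite(f"pics/a_{n}.png",im[:,:,::-1])
    c=robot.calibration(n); print(n,c["mtx"].tolist() if hasattr(c["mtx"],'tolist') else c["mtx"],c["T"],[k for k in c])
    for q in ("jug","jug_handle","jug_leg","collar","mouth","glue","tape","driver"):
        try: print(q,[( [round(float(x)) for x in d["extent"]],round(d["confidence"],2)) for d in robot.spot_in(n,q)][:3])
        except Exception as e: print(q,e)
print(robot.read_state())
E
```

```text
pics
side [[496.61731557748277, 0.0, 317.9625288779147], [0.0, 496.61731557748277, 238.72189218216184], [0.0, 0.0, 1.0]] [[-0.75783701  0.49462215 -0.42547855  0.10088938]
 [-0.65238287 -0.56554657  0.50453313  0.62288863]
 [ 0.00892533  0.65992879  0.75127514  1.02053862]
 [ 0.          0.          0.          1.        ]] ['mtx', 'T']
jug [([416, 209, 34, 49], 0.93), ([316, 242, 67, 72], 0.36)]
jug_handle [([418, 209, 35, 52], 0.74), ([315, 239, 72, 69], 0.17)]
jug_leg [([422, 208, 35, 47], 0.79)]
collar [([314, 240, 74, 70], 0.85)]
mouth [([316, 241, 73, 64], 0.81)]
glue [([272, 338, 23, 49], 0.56)]
tape [([219, 303, 44, 43], 0.57)]
driver [([358, 191, 43, 25], 0.68)]
top [[474.31611834459653, 0.0, 322.06994328408604], [0.0, 474.31611834459653, 240.98715769832575], [0.0, 0.0, 1.0]] [[-0.12743754  0.9696718  -0.20855759  0.39561876]
 [-0.99184415 -0.12412098  0.02896836  0.03868563]
 [ 0.00220343  0.21054828  0.97758098  1.08303699]
 [ 0.          0.          0.          1.        ]] ['mtx', 'T']
jug [([464, 276, 49, 55], 0.67)]
jug_handle [([464, 272, 49, 57], 0.89)]
jug_leg [([44
[... 720 characters left out ...]
river []
{'time': 1.35, 'q': array([ 1.182288  ,  0.59934244, -0.00248792,  1.59940476,  0.00176625,
        0.94287406, -0.07982813]), 'qd': array([ 4.73316483e-04, -7.31995688e-04,  2.14196555e-03,  8.44120622e-04,
        3.00041754e-04, -2.01842671e-05,  8.93474320e-04]), 'joint_efforts': array([-1.28894585e-04, -7.76203322e+01,  1.56390030e+00, -2.58373332e+01,
        1.24562590e-02,  2.08572288e-03,  3.96454811e-05]), 'eef_pos': array([ 0.22241122, -0.6900448 ,  0.23124251]), 'tcp_rot': array([-3.10347937e+00, -4.87746437e-01,  4.92172436e-05]), 'force': array([0.05290326, 0.10983323, 0.33452487]), 'moment': array([ 0.02118786, -0.01410313,  0.00898193]), 'width': 0.08501580810114372}
```

```bash
python3 - <<'E'
import cv2,numpy as np
a=cv2.imread("pics/a_top.png")[130:330,180:520]; b=cv2.imread("pics/a_side.png")[150:380,180:460]
cv2.imwrite("pics/a_top_z.png",cv2.resize(a,None,fx=2.3,fy=2.3,interpolation=cv2.INTER_CUBIC))
cv2.imwrite("pics/a_side_z.png",cv2.resize(b,None,fx=2.6,fy=2.6,interpolation=cv2.INTER_CUBIC))
E
```

```text
(no output)
```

View pics/a_top_z.png

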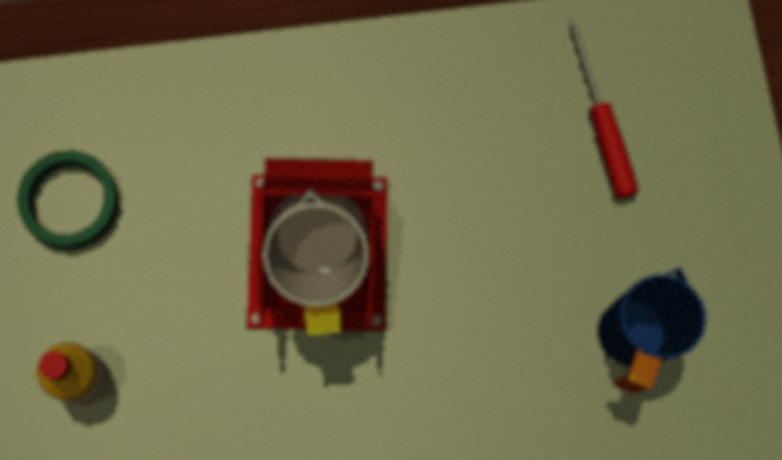

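View pics/a_side_z.png

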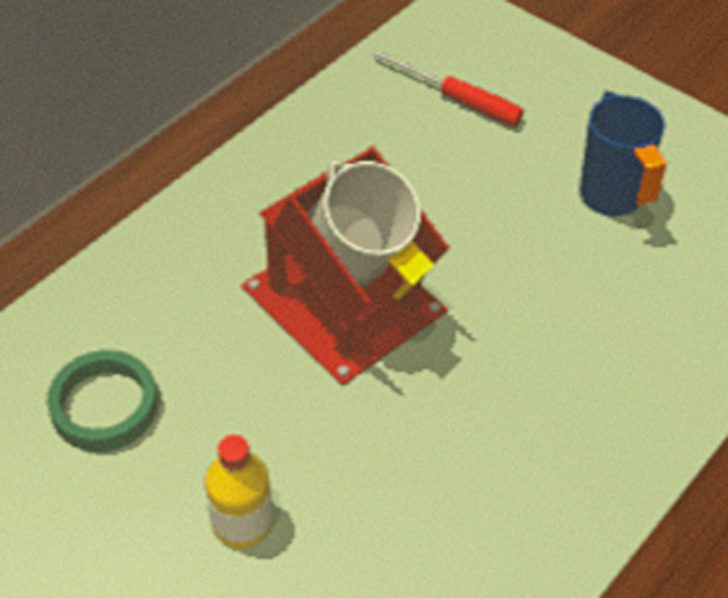

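```bash
cat > h.py <<'E'
import numpy as np, cv2
from scipy.spatial.transform import Rotation as R
def ray(c,uv):
    K=np.array(c["mtx"]);T=np.array(c["T"]);d=np.linalg.inv(K)@[uv[0],uv[1],1.];d=d*[1,-1,-1]
    d=T[:3,:3]@d;return T[:3,3],d/np.linalg.norm(d)
def tri(rs):
    A=np.zeros((3,3));b=np.zeros(3)
    for o,d in rs:
        P=np.eye(3)-np.outer(d,d);A+=P;b+=P@o
    x=np.linalg.solve(A,b);return x,[np.linalg.norm((np.eye(3)-np.outer(d,d))@(x-o)) for o,d in rs]
def proj(c,X):
    K=np.array(c["mtx"]);T=np.array(c["T"]);X=np.atleast_2d(X);p=(X-T[:3,3])@T[:3,:3];p=p*[1,-1,-1];q=p@K.T;return q[:,:2]/q[:,2:]
def onplane(c,uv,z):
    o,d=ray(c,uv);return o+d*(z-o[2])/d[2]
E
python3 - <<'E'
from h import *
from workcell import robot
t=robot.calibration("top");s=robot.calibration("side")
def zt(u,v):return (180+u/2.3,130+v/2.3)
def zs(u,v):return (180+u/2.6,150+v/2.6)
for n,a,b in [("white rim",(316,252),(373,208)),("yellow",(322,320),(411,264)),("whitelip",(310,195),(333,166)),("blue rim",(662,316),(626,127)),("orange",(645,368),(651,157)),("bluelip",(679,271),(607,97)),("cap",(54,365),(233,445))]:
    print(n,*tri([ray(t,zt(*a)),ray(s,zs(*b))]))
w=robot.calibration("wrist");st=robot.read_state()
Rt=R.from_rotvec(st["tcp_rot"]).as_matrix();print("cam in tool",Rt.T@(w["T"][:3,3]-st["eef_pos"]),Rt.T@w["T"][:3,:3])
for n,a in [("hbase L",(250,325)),("hb R",(385,325)),("hb TL",(265,165)),]: print(n,onplane(t,zt(*a),0.0))
E
```

```text
white rim [0.59448144 0.01980485 0.1650425 ] [np.float64(0.0011167291901601592), np.float64(0.0011167291901601137)]
yellow [0.54306265 0.0227299  0.12881362] [np.float64(0.0015101383015563414), np.float64(0.001510138301556278)]
whitelip [0.64069901 0.01964391 0.1869862 ] [np.float64(0.00012125920275846205), np.float64(0.00012125920275871626)]
blue rim [ 0.51103509 -0.28827123  0.09413982] [np.float64(3.635352959115048e-05), np.float64(3.6353529591089375e-05)]
orange [ 0.46559085 -0.26177188  0.10081632] [np.float64(4.066705302321643e-05), np.float64(4.0667053023231736e-05)]
bluelip [ 0.55001685 -0.31122672  0.09627069] [np.float64(0.00011837912019171814), np.float64(0.00011837912019178715)]
cap [0.5337133  0.26138131 0.12424184] [np.float64(0.0011239163093924916), np.float64(0.00112391630939265)]
cam in tool [ 0.06775788  0.00102333 -0.14370212] [[ 6.40174119e-04  9.63464817e-01  2.67834159e-01]
 [ 9.99999774e-01 -6.72091769e-04  2.74901419e-05]
 [ 2.06494918e-04  2.67834081e-01 -9.63465029e-01]]
hbase L [0.56557674 0.09195743 0.        ]
hb R [ 0.54838739 -0.04217638  0.        ]
hb TL [0.72946697 0.05776009 0.        ]
```

```bash
cat >> h.py <<'E'
def toolR(x,z):
    z=np.array(z)/np.linalg.norm(z);x=np.array(x)-np.dot(x,z)*z;x/=np.linalg.norm(x)
    return R.from_matrix(np.c_[x,np.cross(z,x),z]).as_rotvec()
E
python3 - <<'E'
from h import *
from workcell import robot
yaw=np.radians(-30.4)
rv=toolR([np.cos(yaw),np.sin(yaw),0],[0,0,-1])
# view collar
th=np.radians(-7.3);a=np.array([-np.sin(.436)*np.cos(th),-np.sin(.436)*np.sin(th),np.cos(.436)])
xc=np.array([np.cos(.436)*np.cos(th),np.cos(.436)*np.sin(th),np.sin(.436)])
rc=toolR(xc,-a); m=np.array([.594,.020,.165])
p=m+a*0.12-xc*0.05
print(robot.solve_ik([.4656,-.2618,.26],rv),robot.solve_ik(p,rc),robot.solve_ik(m+a*.1-xc*.06,rc))
robot.movep(p,rc); im=robot.read_camera("wrist");c=robot.calibration("wrist")
cv2.imwrite("pics/w_col.png",im[:,:,::-1]);np.savez("w_col.npz",mtx=c["mtx"],T=c["T"])
print(robot.read_state()["time"],robot.read_state()["eef_pos"]-p)
robot.movep([.4656,-.2618,.26],rv); im=robot.read_camera("wrist");c=robot.calibration("wrist")
cv2.imwrite("pics/w_jug.png",im[:,:,::-1]);np.savez("w_jug.npz",mtx=c["mtx"],T=c["T"])
print(robot.read_state()["time"])
for q in ("jug","jug_handle"): print(q,[( [round(float(x)) for x in d["extent"]],round(d["confidence"],2)) for d in robot.spot_in("wrist",q)][:3])
E
```

```text
[ 0.27074703  0.3383348   0.17981895  2.01201349 -0.08300802  0.79802579
 -1.60278611] [-0.78151379  0.20818547  0.59834671  2.40359623  0.17380709  0.15495918
 -2.08212795] [-0.89470078  0.29436129  0.78542911  2.43901188 -0.85967155  0.10611138
 -1.03392624]
4.125 [ 2.92546350e-04 -4.76003166e-04  8.42629891e-05]
5.4667
jug [([318, 159, 105, 158], 0.63)]
jug_handle [([318, 160, 108, 157], 0.72)]
```

View pics/w_col.png

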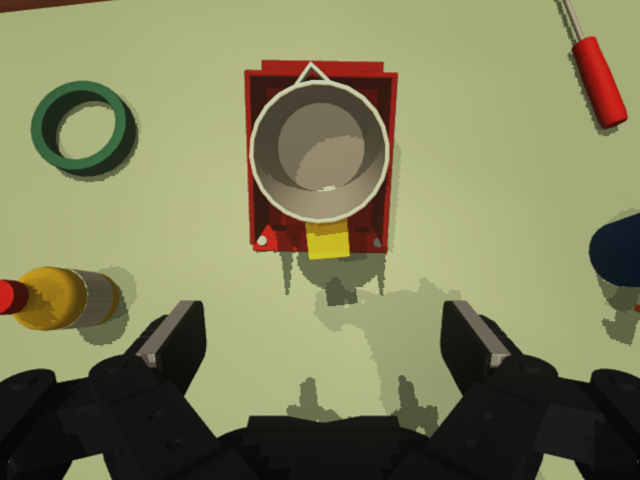

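View pics/w_jug.png

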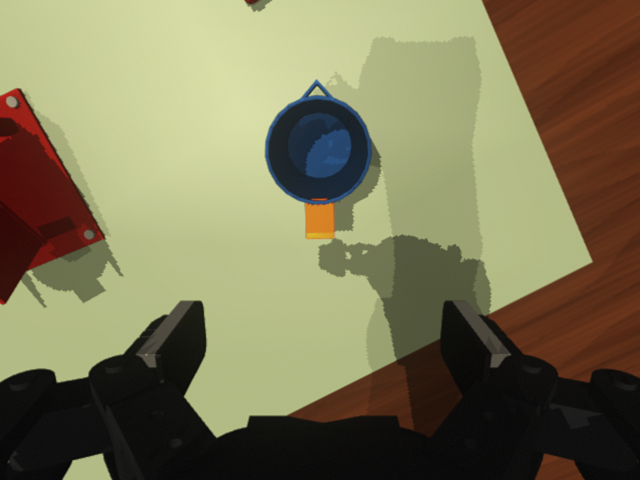

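```bash
python3 - <<'E'
import cv2
a=cv2.imread("pics/w_col.png")[50:300,230:410];cv2.imwrite("pics/w_col_z.png",cv2.resize(a,None,fx=2.4*1.0,fy=2.4,interpolation=cv2.INTER_NEAREST))
a=cv2.imread("pics/w_jug.png")[70:260,240:400];cv2.imwrite("pics/w_jug_z.png",cv2.resize(a,None,fx=3,fy=3,interpolation=cv2.INTER_NEAREST))
E
```

```text
(no output)
```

View pics/w_col_z.png

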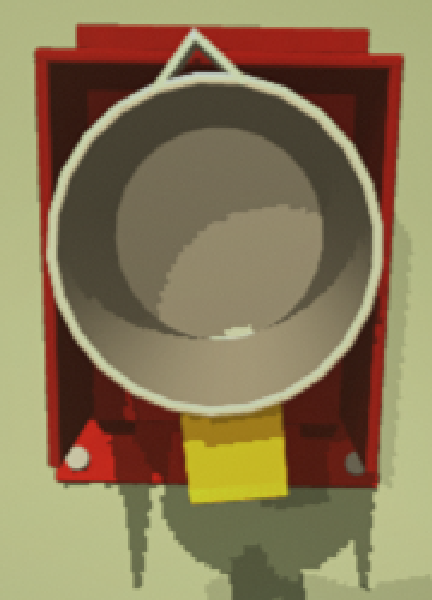

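View pics/w_jug_z.png

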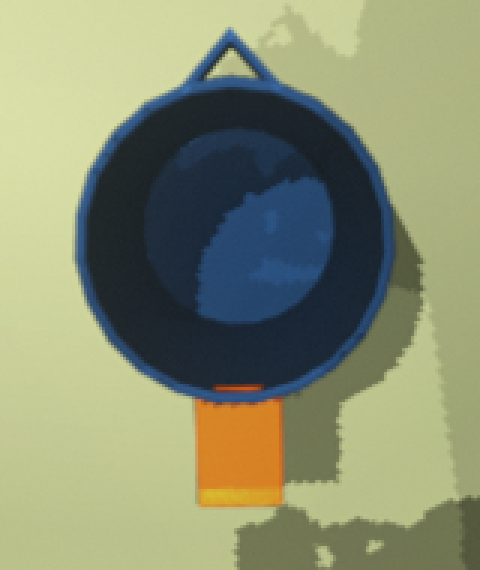

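```bash
cat > fit.py <<'E'
from h import *
from scipy.optimize import least_squares
cc=np.load("w_col.npz");cj=np.load("w_jug.npz")
zc=lambda p:np.array(p)/2.4+[230,50]-.3
zj=lambda p:np.array(p)/3+[240,70]-.3
ang=np.linspace(0,2*np.pi,181)
def circ(r,z):return np.c_[r*np.cos(ang),r*np.sin(ang),0*ang+z]
def ext(uv):return np.r_[uv[:,0].min(),uv[:,0].max(),uv[:,1].max()]
def Rc(yaw):return (R.from_euler('z',yaw)*R.from_euler('y',-np.radians(25))).as_matrix()
def colpose(v):return Rc(v[2]),np.array([v[0],v[1],v[5]])
def fc(v,verb=False):
    M,o=colpose(v);P=lambda X:proj(cc,np.atleast_2d(X)@M.T+o)
    e=ext(P(circ(.045,.095)))-np.r_[zc([47,0])[0],zc([382,0])[0],zc([0,415])[1]]
    s=R.from_euler('z',v[3]).as_matrix()
    h=P(np.array([[-.075,.015,.080],[-.075,-.015,.080]])@s.T)-zc([[190,502],[288,495]])
    b=P([[.050,v[4],.074],[.050,-v[4],.074]])-zc([[35,48],[403,57]])
    b2=(v[5]-.085)/.001*1.0
    return np.r_[e,h.ravel(),b.ravel(),b2]
vc=least_squares(fc,[.63,.02,-.12,0,.05,.085]);
def fj(v):
    M=R.from_euler('z',v[2]).as_matrix();o=np.array([v[0],v[1],0]);P=lambda X:proj(cj,np.atleast_2d(X)@M.T+o)
    e=ext(P(circ(.039,.110)))-np.r_[zj([76,0])[0],zj([393,0])[0],zj([0,402])[1]]
    h=P([[-.066,.011,.106],[-.066,-.011,.106]])-zj([[198,505],[284,505]])
    return np.r_[e,h.ravel()]
vj=least_squares(fj,[.51,-.288,-.53])
if __name__=="__main__":
    print("collar",vc.x[[0,1,4,5]],np.degrees(vc.x[2:4]),fc(vc.x).round(1))
    print("jug",vj.x[:2],np.degrees(vj.x[2]),fj(vj.x).round(1))
    M,o=colpose(vc.x);print("mouth",o+M@[0,0,.095])
E
python3 fit.py
```

```text
collar [0.63528476 0.01482756 0.05021834 0.08604695] [-8.72593595  6.56107257] [-0.9  0.8 -1.1 -0.3 -0.4  0.1 -0.9  0.1  1.4  0.2  1.   1. ]
jug [ 0.51282267 -0.28440885] -29.091515329778765 [-0.9  1.   0.8  0.2 -0.1 -0.3 -0.6]
mouth [0.59560073 0.02091846 0.17214619]
```

```bash
cat >> fit.py <<'E'
# jug pose -> tool pose, lean b (rad) of tool about jug y, flip
G=np.array([-.060,0,.106])
def tool(Mj,oj,b=0.,flip=1,back=.019):
    z=Mj@np.array([-np.sin(b),0,-np.cos(b)]); x=flip*(Mj@np.array([np.cos(b),0,-np.sin(b)]))
    return oj+Mj@G+z*back, toolR(x,z)
def jugin(d,psi):
    M,o=colpose(vc.x); return M@R.from_euler('z',psi).as_matrix(), o+M@np.array([0,0,d])
def jug0(dz=0): return R.from_euler('z',vj.x[2]).as_matrix(), np.array([vj.x[0],vj.x[1],dz])
E
python3 - <<'E'
from fit import *
from workcell import robot
print(robot.read_state()["q"].round(2))
for f in (1,-1):
  for b in (0,.15,.3):
    for nm,(M,o) in [("g",jug0()),("lift",jug0(.15))]+[(f"in{d} {p}",jugin(d,np.radians(p))) for p in(-25.5,25.5) for d in (.005,.12,.15)]:
        q=robot.solve_ik(*tool(M,o,b,f)); print(f,b,nm,None if q is None else q.round(2))
E
```

```text
[ 0.23  0.34  0.23  2.01 -0.11  0.8  -1.58]
1 0 g [ 0.3   0.59  0.14  2.18 -0.2   0.39 -1.47]
1 0 lift [ 0.24  0.36  0.22  2.06 -0.11  0.74 -1.55]
1 0 in0.005 -25.5 [-0.43  0.46  0.16  2.39  2.29  0.15  1.54]
1 0 in0.12 -25.5 [-0.99  0.26  0.79  2.39 -0.08  0.16 -2.35]
1 0 in0.15 -25.5 [-1.21  0.21  1.01  2.38 -0.05  0.24 -2.37]
1 0 in0.005 25.5 [-0.46  0.48  0.38  2.42  3.41  0.15  1.43]
1 0 in0.12 25.5 [-0.36  0.18  0.13  2.4   0.71  0.21 -2.18]
1 0 in0.15 25.5 [-0.04  0.13 -0.24  2.36  0.7   0.32 -2.18]
1 0.15 g [ 0.29  0.63  0.17  2.08 -0.19  0.6  -1.47]
1 0.15 lift [ 0.25  0.42  0.22  1.96 -0.12  0.92 -1.54]
1 0.15 in0.005 -25.5 [-0.48  0.47  0.34  2.31 -1.02  0.13 -1.35]
1 0.15 in0.12 -25.5 [-0.4   0.22  0.14  2.29  0.09  0.34 -2.5 ]
1 0.15 in0.15 -25.5 [-0.35  0.16  0.07  2.27  0.14  0.42 -2.56]
1 0.15 in0.005 25.5 [-0.42  0.47  0.29  2.32  0.24  0.11 -1.7 ]
1 0.15 in0.12 25.5 [-0.31  0.21  0.08  2.29  0.4   0.41 -1.89]
1 0.15 in0.15 25.5 [-0.26  0.15 -0.    2.28  0.39  0.49 -1.88]
1 0.3 g [ 0.29  0.68  0.18  1.98 -0.18  0.8  -1.47]
1 0.3 lift [ 0.27  0.48  0.22  1.87 -0.12  1
[... 1155 characters left out ...]
37  0.45  0.35]
-1 0.15 in0.005 25.5 [ 0.54  0.68 -1.1   2.26  1.35  0.82  0.33]
-1 0.15 in0.12 25.5 [ 0.6   0.38 -1.1   2.25  0.93  0.71  0.7 ]
-1 0.15 in0.15 25.5 [ 0.63  0.3  -1.09  2.23  0.79  0.7   0.83]
-1 0.3 g [ 1.07  0.95 -1.11  1.93  0.76  1.16  0.65]
-1 0.3 lift [ 1.09  0.71 -1.1   1.82  0.5   1.3   0.86]
-1 0.3 in0.005 -25.5 [ 0.21  0.51 -0.52  2.19  0.58  0.35  0.24]
-1 0.3 in0.12 -25.5 [ 0.28  0.29 -0.6   2.18  0.23  0.52  0.53]
-1 0.3 in0.15 -25.5 [ 0.26  0.23 -0.56  2.17  0.14  0.58  0.62]
-1 0.3 in0.005 25.5 [ 0.51  0.71 -1.1   2.16  1.13  0.94  0.52]
-1 0.3 in0.12 25.5 [ 0.56  0.43 -1.1   2.15  0.79  0.89  0.81]
-1 0.3 in0.15 25.5 [ 0.59  0.36 -1.09  2.14  0.69  0.89  0.9 ]
```

```bash
python3 - <<'E'
from fit import *
from workcell import robot
B=.3
M,o=jug0(); p,r=tool(M,o,B); zt=R.from_rotvec(r).as_matrix()[:,2]
robot.movep(p-zt*.06,r)
print(robot.servo_line(p,r,vel=.08,f_stop=15))
s=robot.read_state();print(s["eef_pos"]-p,s["force"].round(1))
robot.gripper_close(100)
s=robot.read_state();print(s["time"],s["width"],s["force"].round(1),s["eef_pos"]-p)
robot.servo_line(s["eef_pos"]+[0,0,.05],vel=.08)
s=robot.read_state();print(s["time"],s["width"],s["force"].round(1),s["moment"].round(2))
im=robot.read_camera("wrist");cv2.imwrite("pics/g_w.png",im[:,:,::-1]);c=robot.calibration("wrist");np.savez("g_w.npz",mtx=c["mtx"],T=c["T"])
im=robot.read_camera("side");cv2.imwrite("pics/g_s.png",cv2.resize(im[100:320,300:520,::-1],None,fx=2.5,fy=2.5,interpolation=cv2.INTER_CUBIC))
E
```

```text
False
[ 0.00033684 -0.00025924  0.0003559 ] [ 0.8 -0.6  0.5]
7.6167 0.01988005961451951 [-1.3  0.9  5.5] [-8.18630653e-06  6.08205354e-05  3.03783012e-04]
8.3917 0.019239022400639776 [-0.7  0.4 -2.6] [-0.12 -0.28  0.  ]
```

View pics/g_w.png

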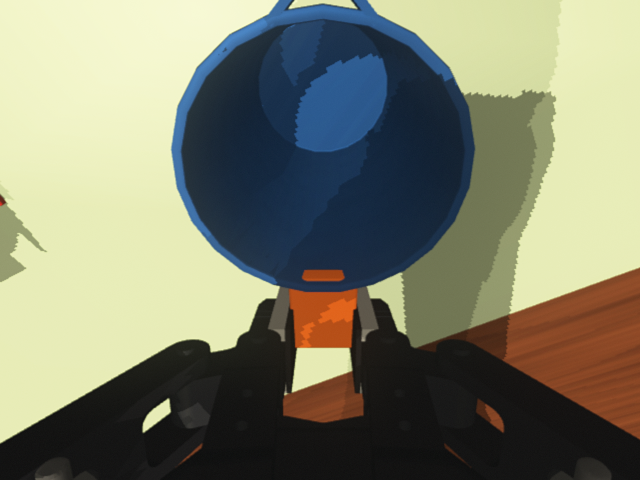

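View pics/g_s.png

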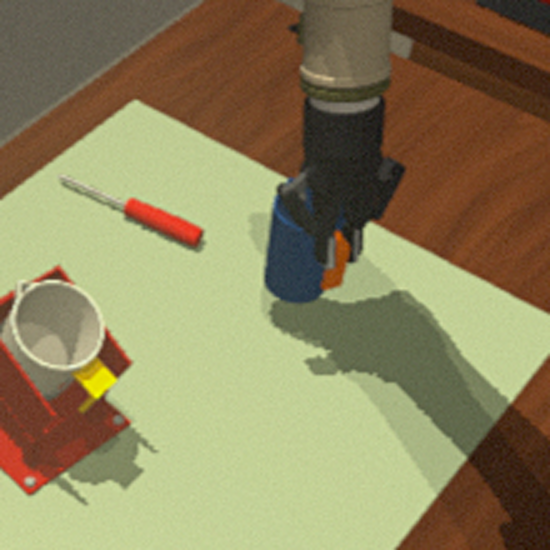

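```bash
python3 - <<'E'
from fit import *
c=np.load("g_w.npz")
M,o=jug0(.05)
def P(v,X):
    g=o+M@G; Q=M@R.from_euler('xyz',v[:3]).as_matrix()
    return proj(c,(X-G)@Q.T+g+M@np.array([v[3],v[4],v[5]]))
def f(v):
    a=P(v,circ(.039,.110));b=P(v,circ(v[6],.003))
    return np.r_[ext(a)-[172,474,291],a[:,1].min()-4,ext(b)-[259,387,152]]
for v in (np.zeros(7)+[0]*6+[.031] if 0 else np.r_[np.zeros(6),.031],): print(f(v).round(1))
s=least_squares(lambda v:np.r_[f(v),v[:3]*3,v[3:6]/.003],np.r_[np.zeros(6),.031])
print(np.degrees(s.x[:3]),s.x[3:]*1e3,f(s.x).round(1))
E
```

```text
[-5.5 -0.3  0.6 -3.4 -1.3 -1.6 -4.1]
[ 0.00316657  0.83619149 -0.74765673] [-0.69540943  0.05741593 -0.6593529  31.46195976] [ 0.1 -0.1  0.1 -0.1 -0.   0.  -0. ]
```

```bash
python3 - <<'E'
from fit import *
from workcell import robot
B=.3
s=robot.read_state()
robot.servo_line(s["eef_pos"]+[0,0,.14],vel=.15)
M,o=jugin(.15,np.radians(-25.5)); p,r=tool(M,o,B)
print(robot.solve_ik(p,r).round(2))
robot.movep(p,r)
s=robot.read_state();print(s["time"],s["width"],s["eef_pos"]-p,s["force"].round(1),s["moment"].round(2),s["q"].round(2))
im=robot.read_camera("wrist");cv2.imwrite("pics/p_w.png",im[:,:,::-1]);c=robot.calibration("wrist");np.savez("p_w.npz",mtx=c["mtx"],T=c["T"])
im=robot.read_camera("side");cv2.imwrite("pics/p_s.png",cv2.resize(im[120:320,210:430,::-1],None,fx=3,fy=3,interpolation=cv2.INTER_CUBIC))
im=robot.read_camera("top");cv2.imwrite("pics/p_t.png",cv2.resize(im[150:320,230:430,::-1],None,fx=3,fy=3,interpolation=cv2.INTER_CUBIC))
E
```

```text
[-0.26  0.19  0.07  2.2  -0.14  0.56 -2.23]
10.7917 0.019870497056841574 [ 0.00048689 -0.00105924 -0.0001205 ] [ 0.4  0.5 -2.4] [-0.13  0.39 -0.02] [-0.26  0.19  0.07  2.2  -0.14  0.56 -2.23]
```

View pics/p_w.png

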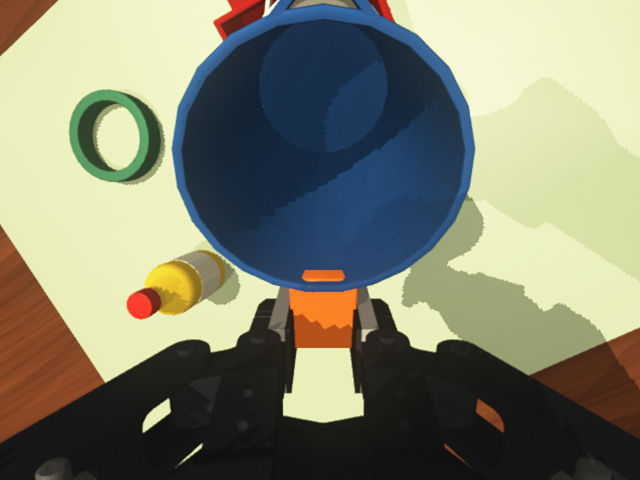

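View pics/p_s.png

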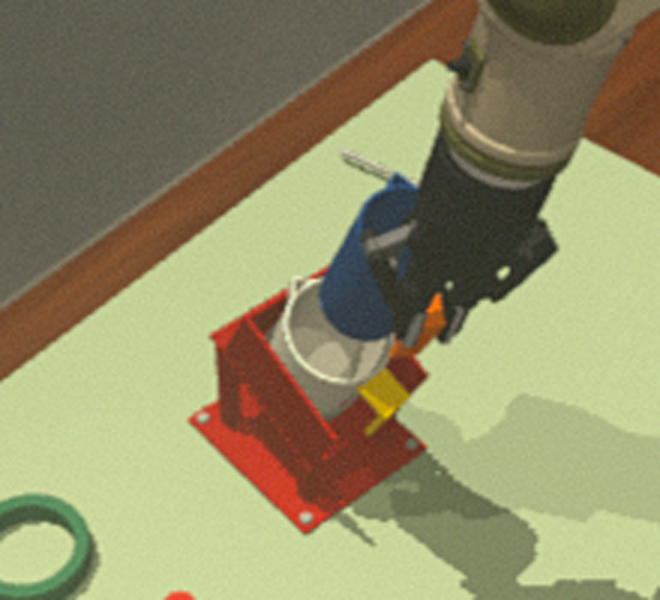

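View pics/p_t.png

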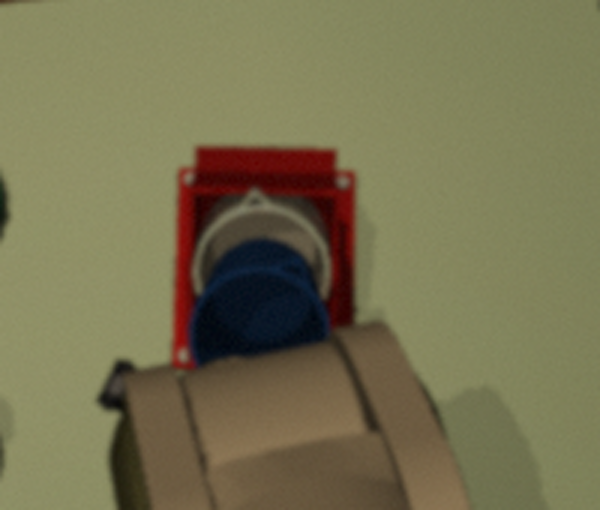

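```bash
python3 - <<'E'
from fit import *
from workcell import robot
B=.3;psi=np.radians(-25.5)
c=robot.calibration("side")
M,o=jugin(.15,psi);print((proj(c,np.array([[-.066,0,.108],[-.063,0,.052],[.034,0,0],[-.034,0,0]])@M.T+o)-[210,120])*3)
for d,v in ((.09,.08),(.06,.05),(.035,.05)):
    p,r=tool(*jugin(d,psi),B)
    hit=robot.servo_line(p,r,vel=v,f_stop=8)
    s=robot.read_state();M,o=jugin(0,0);e=M.T@(s["eef_pos"]-p)
    print(d,hit,round(s["time"],2),(e*1e3).round(1),(M.T@s["force"]).round(1),s["moment"].round(2))
    if hit: break
im=robot.read_camera("side");cv2.imwrite("pics/i_s.png",cv2.resize(im[120:320,210:430,::-1],None,fx=3,fy=3,interpolation=cv2.INTER_CUBIC))
E
```

```text
[[429.07138398 323.27831073]
 [400.291944   349.46234589]
 [349.24606028 253.86834179]
 [368.4021973  338.20048134]]
0.09 False 11.84 [ 0.1 -0.   0.2] [-0.5 -0.4 -1.2] [-0.05  0.39  0.01]
0.06 False 12.59 [-0.1 -0.1 -0.1] [-1.2 -0.2 -1.6] [-0.04  0.29  0.03]
0.035 False 13.24 [-0.2 -0.1 -0.2] [-0.5  0.2 -1.6] [-0.02  0.43 -0.02]
```

View pics/i_s.png

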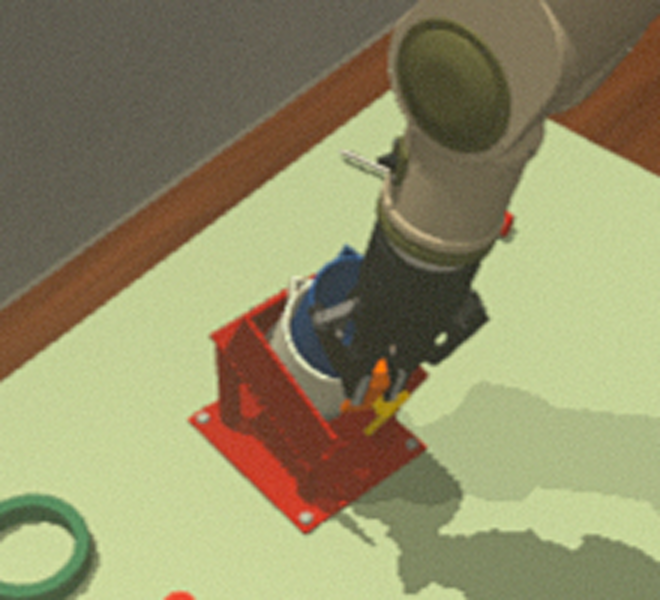

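```bash
python3 - <<'E'
from fit import *
from workcell import robot
B=.3;psi=np.radians(-25.5)
for d,v in ((.022,.03),(.012,.03),(.004,.02)):
    p,r=tool(*jugin(d,psi),B)
    hit=robot.servo_line(p,r,vel=v,f_stop=7)
    s=robot.read_state();M,o=jugin(0,0);e=M.T@(s["eef_pos"]-p)
    print(d,hit,round(s["time"],2),(e*1e3).round(1),(M.T@s["force"]).round(1),s["moment"].round(2))
    if hit: break
E
```

```text
0.022 False 13.88 [-0.1 -0.1 -0.1] [-0.3  0.4 -1.5] [-0.08  0.38  0.03]
0.012 False 14.36 [-0.1 -0.1 -0.2] [-0.8  0.7 -1.4] [-0.12  0.37  0.03]
0.004 True 14.75 [-0.8  0.3  0.9] [ 0.1 -0.   4.3] [0.06 0.27 0.07]
```

```bash
python3 - <<'E'
from fit import *
from workcell import robot
B=.3;psi=np.radians(-25.5)
robot.dwell(.2)
p,r=tool(*jugin(.003,psi),B)
hit=robot.servo_line(p,r,vel=.01,f_stop=10)
s=robot.read_state();M,o=jugin(0,0);print(hit,round(s["time"],2),((M.T@(s["eef_pos"]-p))*1e3).round(1),(M.T@s["force"]).round(1))
robot.dwell(.2)
robot.ungrasp()
s=robot.read_state();print(s["time"],s["width"],(M.T@s["force"]).round(1))
zt=R.from_rotvec(r).as_matrix()[:,2]
robot.servo_line(s["eef_pos"]-zt*.12,vel=.1)
s=robot.read_state();print(s["time"],s["force"].round(1))
im=robot.read_camera("wrist");cv2.imwrite("pics/e_w.png",im[:,:,::-1]);c=robot.calibration("wrist");np.savez("e_w.npz",mtx=c["mtx"],T=c["T"])
im=robot.read_camera("side");cv2.imwrite("pics/e_s.png",cv2.resize(im[120:320,210:430,::-1],None,fx=3,fy=3,interpolation=cv2.INTER_CUBIC))
E
```

```text
True 15.16 [-1.3  0.6  1.7] [1.7 0.2 8.4]
16.0083 0.08579572301227285 [-0.1 -0.5 -0.2]
17.3583 [-0.3 -0.3  0.2]
```

View pics/e_w.png

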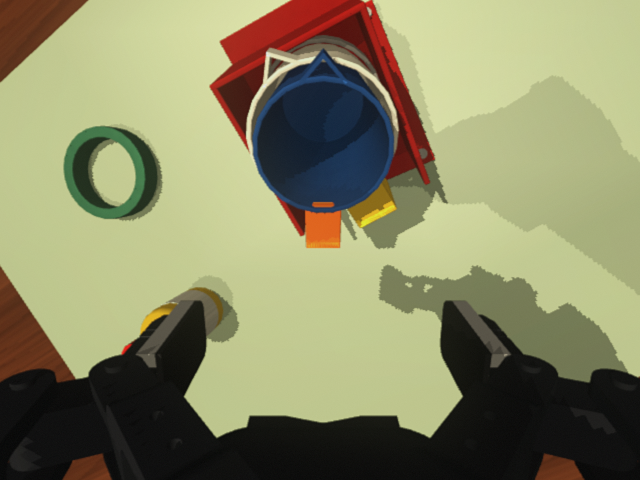

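View pics/e_s.png

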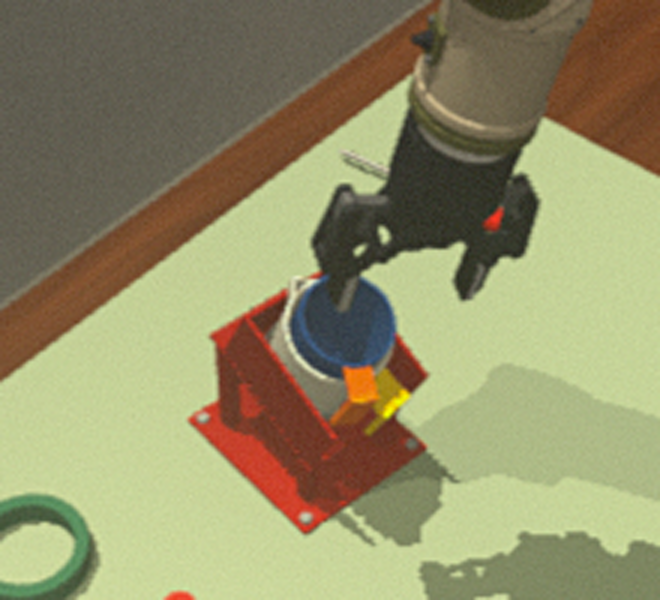

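```bash
python3 - <<'E'
from fit import *
c=np.load("e_w.npz")
for d in(.005,.010,.028):
    M,o=jugin(d,np.radians(-25.5));print(d,ext(proj(c,circ(.039,.110)@M.T+o)).round(),proj(c,np.array([[-.066,.011,.106],[-.066,-.011,.106],[.034*0,0,.003]])@M.T+o).round().tolist())
M0,o0=colpose(vc.x)
def f(v):
    M=M0@R.from_rotvec(v[:3]).as_matrix();o=o0+M0@v[3:]
    a=proj(c,circ(.039,.110)@M.T+o);h=proj(c,np.array([[-.066,.011,.106],[-.066,-.011,.106]])@M.T+o)
    return np.r_[ext(a)-[252,397,212],(h-[[306,247],[340,247]]).ravel()]
s=least_squares(lambda v:np.r_[f(v),v[0]*20,v[1]*20,v[3:5]/.002,(v[5]-.005)/.01],[0,0,-.44,0,0,.005]);print(np.degrees(s.x[:3]),s.x[3:]*1e3,f(s.x).round(1))
E
```

```text
0.005 [249. 393. 211.] [[304.0, 245.0], [338.0, 245.0], [321.0, 100.0]]
0.01 [248. 394. 215.] [[304.0, 249.0], [338.0, 249.0], [321.0, 101.0]]
0.028 [242. 400. 231.] [[303.0, 266.0], [339.0, 266.0], [321.0, 108.0]]
[  1.05256619   0.48979632 -26.0957566 ] [-5.01374421e-01 -9.35753987e-05  7.71854201e+00] [-0.1  0.1  0.4 -0.3 -0.3  0.3 -0.2]
```

```bash
python3 - <<'E'
from workcell import robot
robot.dwell(.3);s=robot.read_state();print(s["time"],s["force"].round(1),abs(s["qd"]).max())
print(robot.hand_in())
E
```

```text
17.7583 [ 0.   0.1 -0.8] 0.0017704335353794917
the job is handed in; nothing more can be done
None
```

I put the blue jug away in the white jug, let go of it and handed in at about 17.8 s. The system gave no verdict, so what follows rests on my own checks.

- **Which side:** the wrist picture showed the white jug's yellow handle about 7° to the −y (right-hand) side of the front. I pinched the blue handle and brought the jug in with its handle about 25.5° to the +y side.
- **Lowering:** the jug went down freely, with nothing felt at the level where it would ride on the yellow handle. Contact came at z ≈ 5 mm on the collar's axis, which is the white jug's floor, and it held a light press of about 8 N. I then opened the fingers and backed off 12 cm.
- **Last checks:**
  - The pictures show the orange handle in the open front beside the yellow one, at about 26°.
  - The jug's tilt from the axis is about 1°.
  - The force on the tool is about zero.
  - The tape roll looked untouched, and I never went near the glue bottle or screwdriver. I did not measure any of the three again.

**One disagreement:** fitting the last wrist picture puts the jug's underside at z ≈ 7.7 mm. That is just inside the 8 mm limit, but it is only good to a few millimetres. The contact height of about 5 mm is the more reliable figure, and I went by that.

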